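Pin the end stop and hold a gift box square in the marking jig

TASK

Take the red-headed pin from its wooden stand and push it all the way down through the hole in the yellow end stop of the marking jig, so that the stop is locked. Then stand the wooden gift box with the red band on the jig plate and press it snugly into the corner, a narrow end flush against the blue back fence and a long side flush against the yellow stop, firmly enough that it bears on both but not hard enough to crush it. Finish while still holding it pressed there, and leave the spare pin and the other goods on the table where they are.

Things in the scene. Friction and masses are not known exactly. Their poses are not given: they have to be found in the camera images.
- jig: Marking jig: fixed aluminium plate, 215 x 210 mm, 16 mm thick. Its frame: z up, x points towards the blue fence, y towards the yellow stop. Spans x -90 to +125 mm and y -105 to +105 mm; origin on the table. A grey marker unit (35 x 44 mm, top 66 mm above the table) stands on the plate behind the fence, centred at x 107, y -10 mm; its black lens reaches forward to x 77 mm.
- fence: Blue back fence, fixed on the jig plate; a bar 20 mm thick in jig x, from y -95 to +30 mm, its top 14 mm above the plate (30 mm above the table). Its working face, towards -x, is the plane x = +45 mm of the jig. This body's origin and axes coincide with the jig's. Box against fence or stop rubs (coefficient up to about 1), so part of a push along one face is carried by friction.
- stop: Yellow end stop on the jig plate: a bar 18 mm thick in jig y, x -65 to +35 mm, top 14 mm above the plate; behind it an ear 50 mm wide reaches to y 100 mm with the pin hole. Working face (to -y) at jig y +30 mm. Unpinned it slides to +y (up to 30 mm) under a push of 2.5 N; pinned it has about 4 mm of play. It starts unslid, its hole over the plate's; origin and axes are then the jig's.
- stop_hole (a point): Centre of the mouth of the pin hole, on top of the stop's ear, 30 mm above the table; at jig x -15, y +78 mm. The hole is 13 mm wide with a 2 mm chamfer, straight through the ear (14 mm) and, under it, the plate (16 mm).
- corner (a point): Corner where the fence's face, the stop's face (unslid) and the plate's top meet: jig x 45, y 30, z 16 mm; axes as the jig. The box pressed home has its origin at x -40, y -27, z 0 mm from here.
- pin: Locking pin with a red cylindrical head 22 mm in diameter and 34 mm tall, on a steel shank 10 mm in diameter and 28 mm long with a tapered foot. Origin at the foot of the shank, z up along the pin; head from z 28 to 62 mm. It stands upright in the stand's narrower hole, head resting on the stand. Fully in, its head rests on the ear and its foot is 2 mm above the table. 60 g.
- pin_tip (a point): The centre of the foot of the red pin (same point as the pin's origin).
- stand: Wooden pin stand, fixed, 130 x 50 x 34 mm, origin under its centre, z up, x along its length. The red pin is at x -35 mm, the spare pin at x +35 mm. Stand and gift box may be on either side of the jig.
- giftbox: Closed wooden gift box with a red band over its middle, 80 mm long (x), 54 mm wide (y), 60 mm high (z); origin at the centre of its underside. About 0.15 to 0.3 kg; it stands on the table.
- spare_pin: Bystander: thicker pin with a black head 26 mm in diameter, 34 mm tall, in the stand's other hole; origin at its foot, which is 6 mm above the table.
- bottle: Bystander: amber bottle, 64 mm in diameter, 150 mm tall; origin at its base.
- carton: Bystander: white carton 75 x 100 x 40 mm; origin under its centre.
- spool: Bystander: green plastic spool, 70 mm in diameter, 40 mm tall; origin under its centre.
- canister: Bystander: red canister with a wooden lid, 70 mm in diameter, 100 mm tall; origin at its base.
- mug: Bystander: white mug, 76 mm in diameter plus handle, 85 mm tall; origin at its base.
- tin: Bystander: round steel tin, 80 mm in diameter, 35 mm tall; origin under its centre.
Not all that is in view belongs to the job. What is shaped like the giftbox but orange, pink or purple is not meant.

How it is judged:
By the outcome, as a careful person would: the job done as asked, in the order asked, and still so for the second after the job is handed in, while the arm keeps its last pose, push and grip.
It also fails if it takes over 72 s, if anything falls off the work surface, if the arm or the gripper's body presses on something with over 40 N, if the wrist force passes 120 N, or if a joint passes its speed limit or range.

ROBOT

A 6-joint arm with a two-finger parallel gripper is mounted at the origin on the work surface. World frame = base frame: x ahead of the robot, y to its left, z up, the work surface at z = 0. Lengths are in m, angles in degrees, forces in N, time in s.
With the tool pointing down it reaches from about 0.325 to 0.85 m from the base axis. Payload 15.5 kg.
Tool frame: the origin (TCP) lies at the very end of the fingers, on their centre line; the grasp point (between the pads) lies arm.grip_depth behind it (arm.grip_depth is the distance from the TCP to the grasp point, in m); z points along the fingers, y is the direction in which the jaws open and shut (so a half turn about z gives the same grasp; the last joint's range is limited). The gripper opens to 91 mm and grips with 3 to 60 N. Pads are 32 mm wide; open, the fingers measure 118 mm over their backs; the gripper's body (76 mm by 178 mm) begins 60 mm behind the grasp point.
Start: joints at [68.325, 28.281, 77.091, -0, 74.628, -5.472], TCP at [0.174, 0.6, 0.214] pointing down, gripper open.
Joint ranges: [-166.48, 166.48], [-47.26, 123.95], [12.59, 153.08], [-70.14, 250.14], [6.76, 159.57], [-176.63, 176.63]. Speed limits (degrees/s): [108.29, 108.29, 147.25, 172.46, 172.46, 172.46].

INTERFACE

Orientations are given as a 3x3 rotation matrix whose columns are the frame's x, y, z axes.
In Python, from rig import arm gives the robot as it stands. Calls block until the motion is done:
- arm.move_to(position, orientation): joint-space move of the TCP to a pose.
- arm.move_l(position, orientation=None, feed=0.15): straight line of the TCP; orientation=None keeps the orientation; feed is the mean speed in m/s.
- arm.move_joints(angles): joint-space move.
- arm.grip(opening): finger opening in m; the grip force is fixed at half the most; returns when the fingers have stopped.
- arm.sleep(seconds).
- arm.solve_ik(position, orientation): joint angles nearest the present ones, or None.
- arm.snapshot(name): name is "scene" or "top" or "wrist"; returns the picture (480x640x3 uint8, red, green, blue); there is no depth.
- arm.get_calibration(name): a dict with "intrinsics" (3x3 intrinsics, pixels), "k1" (the pictures are not rectified: a ray, as slopes to the right and down, at radius r is drawn at 1 + k1 r^2 times it, then the intrinsics apply), "cam_to_world" (4x4, takes a point from camera to world coordinates). Camera axes: x right, y down, z forward; pixel columns grow to the right and rows downward; lengths in m; the calibration is good to about 2 mm. A picture is of the moment at which its call begins: read the wrist's pose just before it. get_calibration takes no time and is no camera call; for the wrist camera it gives the pose at the moment of the call.
A pose or a line that the arm cannot do raises arm.Unreachable and nothing moves.
- arm.sign_off(): hands the job in, once; it reports no verdict.
Readings, each from a call of its own:
- arm.current_t(): time.
- arm.current_joint_positions(): joint angles.
- arm.current_dq(): joint speeds.
- arm.current_tau(): joint torques, N m.
- arm.current_ee_pos(): TCP position.
- arm.current_tool_rot(): TCP orientation.
- arm.current_force(): force on the tool from outside, world axes, zero at the start.
- arm.current_torque(): the same for the moment, N m.
- arm.current_width(): finger opening in m.
Only numpy, scipy, OpenCV 4.12 (cv2) and the standard library are available. Lean on these libraries where they do the work, as an engineer would, in place of code of your own. Each camera call takes 0.05 s, during which the arm holds its last target.

## Working session

There is one attempt and no reset: what is moved stays moved. The work goes in short steps, each a Python script; the robot and the scene stay as the last script left them, time stands still between calls to the robot, and variables do not carry over. Pictures are saved under pics/ and viewed, and the job is handed in when it is done.

```bash
ls; mkdir -p pics; python3 - <<'E'
from rig import arm
import cv2,numpy as np
for n in ["scene","top","wrist"]:
    c=arm.get_calibration(n); print(n,c["intrinsics"].tolist(),c["k1"],np.round(c["cam_to_world"],4).tolist())
    cv2.imwrite(f"pics/{n}0.png",arm.snapshot(n)[:,:,::-1])
print(arm.grip_depth,arm.current_t(),arm.current_tool_rot(),arm.current_width(),arm.current_force())
E
```

```text
pics
scene [[467.1264258980643, 0.0, 316.9047526854071], [0.0, 467.1264258980643, 236.4872018963176], [0.0, 0.0, 1.0]] -0.09733109548009966 [[0.7635, 0.5431, -0.3493, 0.9298], [0.6457, -0.6372, 0.4207, -0.4573], [0.0059, -0.5468, -0.8373, 0.9639], [0.0, 0.0, 0.0, 1.0]]
top [[520.4369094101534, 0.0, 319.63699533458674], [0.0, 520.4369094101534, 241.4259185527543], [0.0, 0.0, 1.0]] -0.1067675535208094 [[-0.099, -0.969, 0.2264, 0.2627], [-0.9951, 0.0963, -0.0227, 0.0161], [0.0002, -0.2275, -0.9738, 1.2743], [0.0, 0.0, 0.0, 1.0]]
wrist [[346.8404523405737, 0.0, 319.63245903204563], [0.0, 346.8404523405737, 233.86967091194103], [0.0, 0.0, 1.0]] 0.004082238536583997 [[0.2793, 0.932, 0.2309, 0.1092], [0.9602, -0.2709, -0.0681, 0.6186], [-0.0009, 0.2408, -0.9706, 0.384], [0.0, 0.0, 0.0, 1.0]]
0.0188 0.15 [[-9.60284693e-01  2.79021868e-01 -3.24062690e-04]
 [ 2.79022046e-01  9.60284328e-01 -8.41115255e-04]
 [ 7.65027723e-05 -8.98130739e-04 -9.99999594e-01]] 0.09128969330874188 [-0.03413718  0.56183642 -0.43464776]
```

View pics/scene0.png

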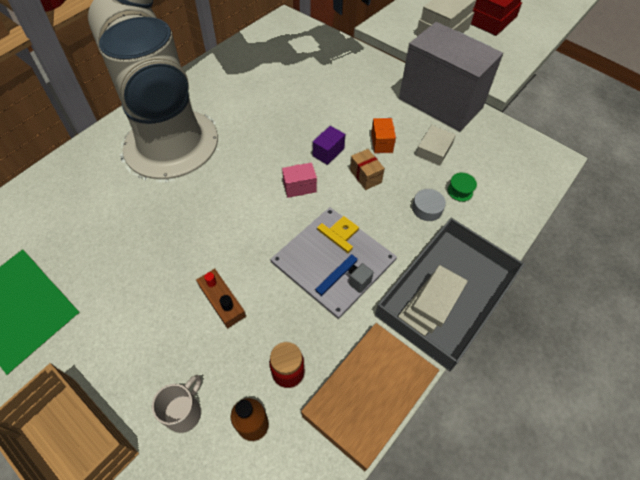

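View pics/top0.png

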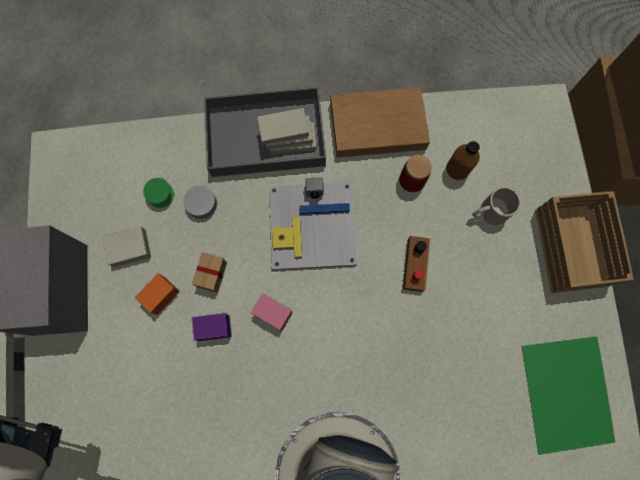

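View pics/wrist0.png

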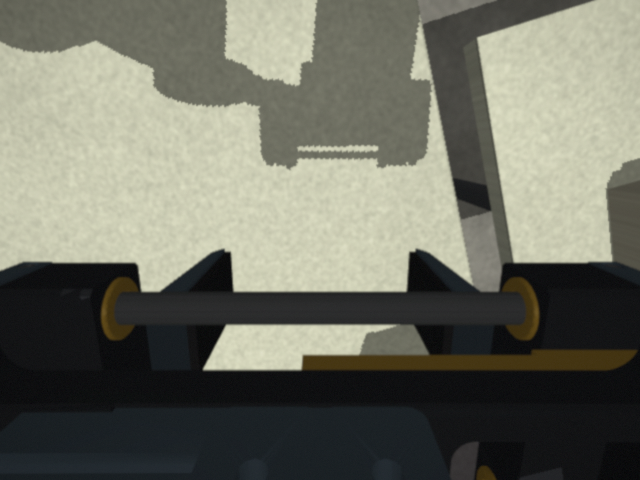

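Scene: the red pin is at top (418,275) and the black spare at (420,247) in the stand. The jig is at (313,226). The gift box with the red band is at (209,272). The lookalikes are orange (157,293), purple (211,327) and pink (272,312), with a red canister at (414,174). Next I'll enlarge the ones that matter.

```bash
python3 - <<'E'
import cv2,numpy as np
t=cv2.imread("pics/top0.png")
def crop(im,x0,y0,w,h,s,n):
    c=cv2.resize(im[y0:y0+h,x0:x0+w],None,fx=s,fy=s,interpolation=cv2.INTER_CUBIC)
    for i in range(0,w,10):
        cv2.putText(c,str(x0+i),(i*s,8),0,0.3,(0,0,255),1); cv2.line(c,(i*s,10),(i*s,16),(0,0,255),1)
    for j in range(0,h,10):
        cv2.putText(c,str(y0+j),(0,j*s+4),0,0.3,(0,0,255),1); 
    cv2.imwrite(n,c)
crop(t,262,172,100,100,6,"pics/c_jig.png")
crop(t,390,225,50,75,8,"pics/c_stand.png")
crop(t,180,245,60,55,10,"pics/c_box.png")
E
```

```text
(no output)
```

View pics/c_jig.png

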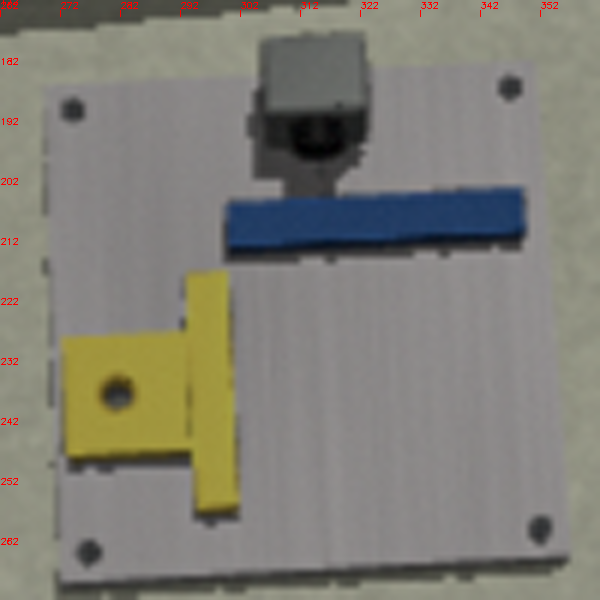

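View pics/c_stand.png

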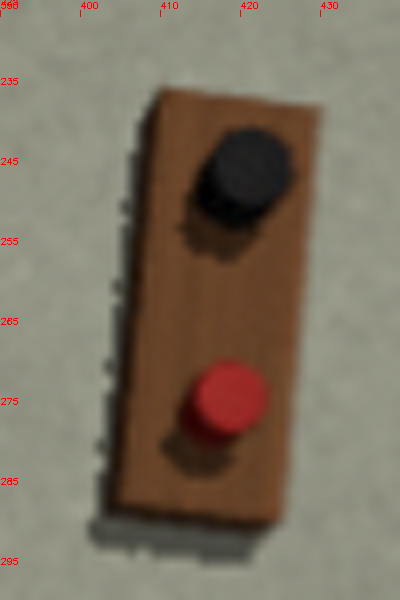

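View pics/c_box.png

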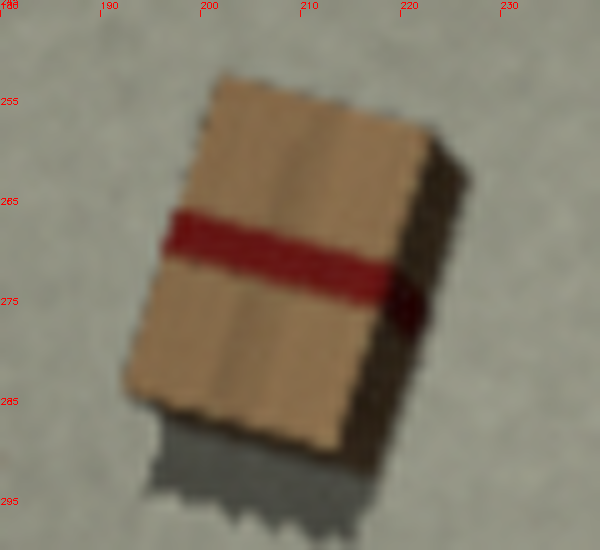

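```bash
cat > h.py <<'E'
import numpy as np, cv2
from scipy.optimize import least_squares
def project(cal,P):
    M=np.linalg.inv(np.array(cal["cam_to_world"])); P=np.atleast_2d(P)
    q=P@M[:3,:3].T+M[:3,3]; s=q[:,:2]/q[:,2:3]; r2=(s**2).sum(1,keepdims=True)
    s=s*(1+cal["k1"]*r2); K=np.array(cal["intrinsics"])
    return s@K[:2,:2].T+K[:2,2]
def ray(cal,uv):
    K=np.array(cal["intrinsics"]); d=(np.atleast_2d(uv)-K[:2,2])/np.array([K[0,0],K[1,1]])
    s=d.copy()
    for _ in range(20): s=d/(1+cal["k1"]*(s**2).sum(1,keepdims=True))
    C=np.array(cal["cam_to_world"]); v=np.c_[s,np.ones(len(s))]@C[:3,:3].T
    return C[:3,3],v
def at_z(cal,uv,z):
    o,v=ray(cal,uv); return o+v*((z-o[2])/v[:,2:3])
def fit(cals_pts,x0):
    """cals_pts: list of (cal, local pts Nx3, uv Nx2) ; returns x,y,yaw(deg)"""
    def pose(p,L):
        c,s=np.cos(p[2]),np.sin(p[2]); L=np.array(L,float)
        return np.c_[p[0]+c*L[:,0]-s*L[:,1],p[1]+s*L[:,0]+c*L[:,1],L[:,2]]
    f=lambda p: np.concatenate([(project(c,pose(p,L))-uv).ravel() for c,L,uv in cals_pts])
    r=least_squares(f,x0,loss="soft_l1"); return r.x, f(r.x).reshape(-1,2)
E
cat > m.py <<'E'
from rig import arm
from h import *
cal=arm.get_calibration("top")
up=lambda l,s,x,y:(np.array(l,float)+.5)/s-.5+[x,y]
j=up([(117,394),(228,203),(524,188),(525,233),(228,248),(45,88),(537,65),(566,557),(186,273),(228,271),(239,507),(196,511),(63,337),(68,456)],6,262,172)
mm=1e-3
J=np.array([(-15,78,30),(65,30,30),(65,-95,30),(45,-95,30),(45,30,30),(125,105,16),(125,-105,16),(-90,-105,16),(35,48,30),(35,30,30),(-65,30,30),(-65,48,30),(10,100,30),(-40,100,30)])*mm
p,r=fit([(cal,J,j)],[.5,0,0]); print("jig",p,np.degrees(p[2]));print(np.round(r,1).tolist())
s=up([(163,88),(321,107),(281,523),(118,505),(231,397),(253,168)],8,390,225)
# stand: red at x=-35 -> stand +x from red to black = world +x approx
S=np.array([(65,25,34),(65,-25,34),(-65,-25,34),(-65,25,34),(-35,0,68),(35,0,68)])*mm
p,r=fit([(cal,S,s)],[.5,-.2,0]); print("stand",p,np.degrees(p[2]));print(np.round(r,1).tolist())
print("pinhead",at_z(cal,s[4:5],.068))
b=up([(222,74),(432,130),(340,452),(125,388)],10,180,245)
B=np.array([(40,27,60),(40,-27,60),(-40,-27,60),(-40,27,60)])*mm
p,r=fit([(cal,B,b)],[.45,.25,0]); print("box",p,np.degrees(p[2]));print(np.round(r,1).tolist())
E
python3 m.py
```

```text
jig [ 0.58287506  0.00204569 -0.0487041 ] -2.7905391172639566
[[-0.0, 0.1], [-0.4, -0.1], [0.2, -0.0], [0.6, 0.1], [-0.1, 0.0], [0.0, -0.4], [0.1, -0.5], [0.9, 0.2], [-0.1, 0.1], [0.1, 0.1], [-0.0, 0.2], [-0.2, -0.1], [-0.3, 0.2], [-0.5, 0.1]]
stand [ 0.47513357 -0.24385809 -0.23725461] -13.593687994296543
[[-0.3, -0.1], [0.1, 0.2], [0.2, 0.2], [0.0, -0.3], [-0.0, 0.0], [0.0, -0.0]]
pinhead [[ 0.44122129 -0.23570334  0.068     ]]
box [ 0.50057174  0.26018017 -0.35127083] -20.12633613927551
[[-0.0, -0.1], [0.4, -0.2], [-0.1, -0.2], [-0.2, 0.5]]
```

The pin is chosen and the fits agree to under 1 px. Next I'll hover over it and check with the wrist camera.

```bash
cat >> h.py <<'E'
def down(yaw_deg):  # jaw (tool y) at yaw_deg from world +y
    a=np.radians(yaw_deg); y=np.array([-np.sin(a),np.cos(a),0]); z=np.array([0,0,-1.]); return np.c_[np.cross(y,z),y,z]
E
python3 - <<'E'
from rig import arm
from h import *
arm.move_to([.4412,-.2357,.19],down(-13.6))
arm.grip(0.05)
c=arm.get_calibration("wrist"); cv2.imwrite("pics/w1.png",arm.snapshot("wrist")[:,:,::-1])
np.save("w1.npy",c,allow_pickle=True)
print(arm.current_ee_pos(),arm.current_t(),arm.current_joint_positions(),np.round(c["cam_to_world"],3).tolist())
print(project(c,[[.4412,-.2357,.068]]))
E
```

```text
[ 0.44118228 -0.23572666  0.19000017] 4.05 [-3.49577053e+01  1.99215174e+01  9.61853959e+01 -1.95741391e-03
  6.38934588e+01 -1.11354339e+02] [[0.235, 0.943, 0.234, 0.375], [0.972, -0.229, -0.057, -0.22], [0.0, 0.241, -0.971, 0.361], [0.0, 0.0, 0.0, 1.0]]
[[319.99663342 228.38457569]]
```

View pics/w1.png

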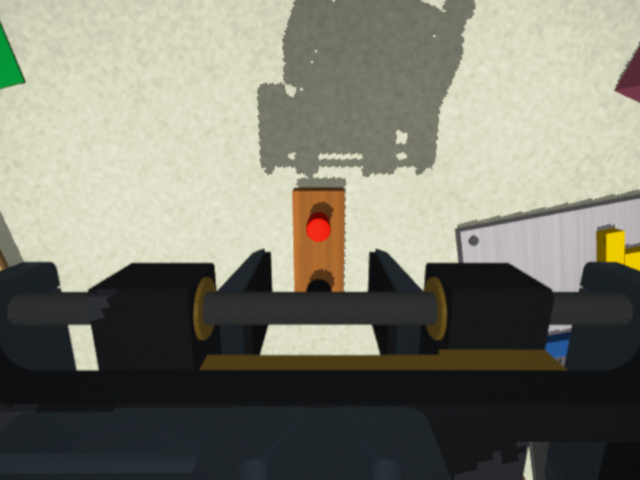

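The wrist view shows the red head at (318.5,229), against a prediction of (320,228.4), so they agree within about 1 mm. The black head is partly hidden below it, so the choice is right. Grasping now.

```bash
python3 - <<'E'
from rig import arm
from h import *
arm.move_l([.4412,-.2357,.041],feed=.12)
print(arm.current_force())
arm.grip(0.0); print("w",arm.current_width(),arm.current_force())
print(arm.current_ee_pos())
arm.move_l([.4412,-.2357,.125],feed=.12)
print("w",arm.current_width(),arm.current_force(),arm.current_t())
# hole hover
p=np.array([.58288,.00205]);a=-.0487;R=np.array([[np.cos(a),-np.sin(a)],[np.sin(a),np.cos(a)]])
h=p+R@[-.015,.078]; print(h)
arm.move_l([h[0],h[1],.135],down(-2.8),feed=.15)
c=arm.get_calibration("wrist"); cv2.imwrite("pics/w2.png",arm.snapshot("wrist")[:,:,::-1])
cv2.imwrite("pics/s2.png",arm.snapshot("scene")[:,:,::-1])
cv2.imwrite("pics/t2.png",arm.snapshot("top")[:,:,::-1])
np.save("w2.npy",c,allow_pickle=True); print(arm.current_ee_pos(),arm.current_t(),arm.current_force())
print(project(c,[[h[0],h[1],.03],[h[0],h[1],.135-.007-.028]]))
s=arm.get_calibration("scene"); print(project(s,[[h[0],h[1],.03],[h[0],h[1],.135-.007-.028]]))
E
```

```text
[ 0.0143732  -0.469549   -0.15670119]
w 0.021514519050748526 [-0.17549104 -0.95612644  5.18291126]
[ 0.4412634  -0.23574726  0.04114624]
w 0.021214957067778657 [-0.2179077   0.85786905 -0.91610489] 6.8417
[0.57169488 0.08068773]
[0.57163202 0.08041588 0.13501032] 9.425 [-0.30229777 -0.33907324 -1.38022436]
[[320.4901936  233.26710208]
 [320.79277295 260.15105343]]
[[345.116624   225.48762113]
 [346.82430494 208.26792911]]
```

View pics/w2.png

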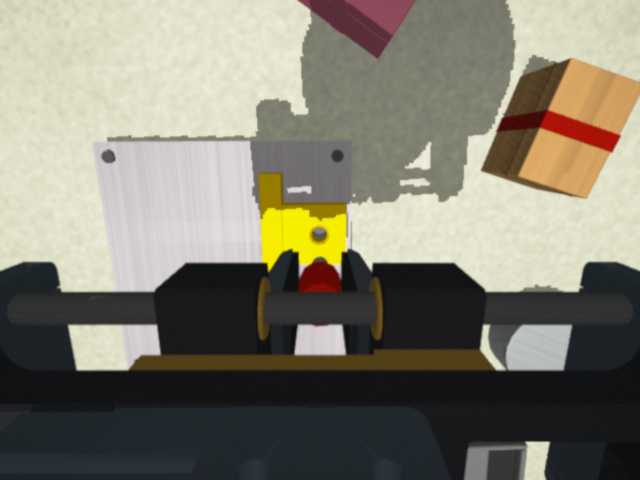

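View pics/s2.png

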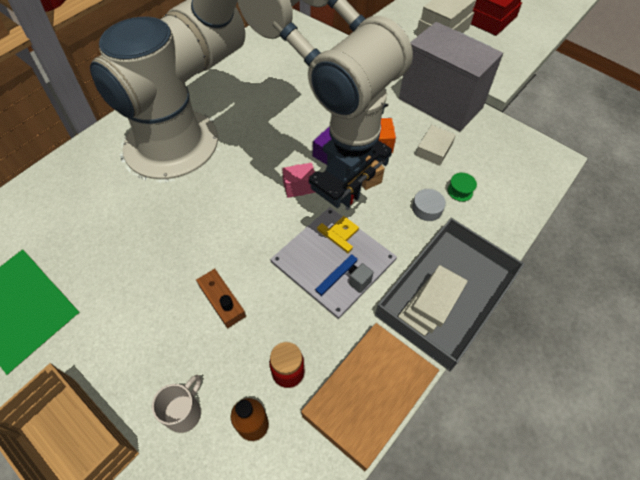

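```bash
python3 - <<'E'
import cv2
w=cv2.imread("pics/w2.png");s=cv2.imread("pics/s2.png")
a=cv2.resize(w[210:300,280:360],None,fx=5,fy=5,interpolation=2)
b=cv2.resize(s[180:270,310:390],None,fx=5,fy=5,interpolation=2)
cv2.imwrite("pics/z2.png",cv2.hconcat([a,b]))
E
```

```text
(no output)
```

View pics/z2.png

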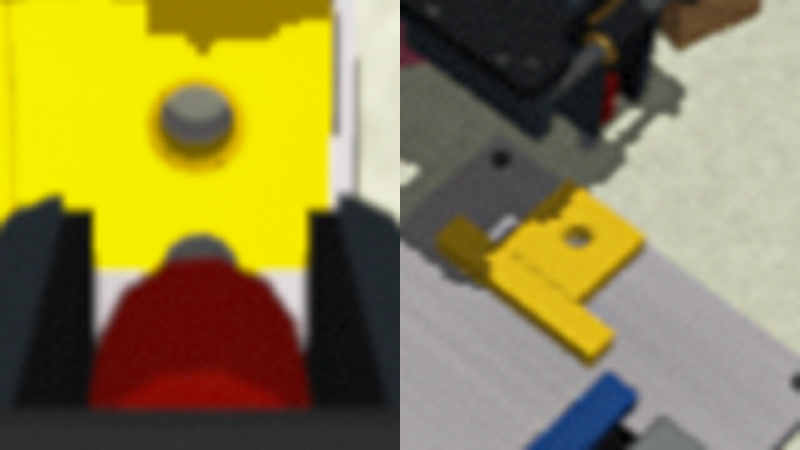

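Hole mouth seen at (319.2,234.4) and pin foot at (320,~260), against predictions of (320.5,233.3) and (320.8,260). That leaves about 0.5 mm of relative offset. Correcting and inserting with force checks.

```bash
python3 - <<'E'
from rig import arm
from h import *
x,y=.5722,.0801
f0=arm.current_force(); print(f0)
arm.move_l([x,y,.070],feed=.12); print(arm.current_force()-f0)
for z in [.062,.058,.054,.050,.046,.042,.040,.038,.037]:
    arm.move_l([x,y,z],feed=.03); f=arm.current_force()-f0
    print(z,np.round(arm.current_ee_pos(),4),np.round(f,1),round(arm.current_width(),4))
    if f[2]>15 or np.hypot(*f[:2])>6: break
print(arm.current_t())
E
```

```text
[-0.30229777 -0.33907324 -1.38022436]
[-0.01959222  1.23254283  1.06583529]
0.062 [0.5722 0.0801 0.062 ] [0.3 0.4 1.2] 0.0212
0.058 [0.5721 0.0801 0.0578] [1.  0.3 1. ] 0.0212
0.054 [0.5721 0.0801 0.0538] [ 0.  -0.6  1.3] 0.0211
0.05 [0.5721 0.0801 0.0498] [0.1 0.4 0.5] 0.0213
0.046 [0.572  0.0801 0.0458] [-0.8  0.8  0.7] 0.0214
0.042 [0.572  0.0801 0.0418] [0.  0.2 0.7] 0.0217
0.04 [0.5721 0.0801 0.0399] [ 0.2 -0.3 -0.1] 0.021
0.038 [0.5721 0.0801 0.0379] [-0.  1.  1.] 0.0214
0.037 [0.5723 0.0801 0.0371] [ 0.9 -0.1  4. ] 0.0213
12.7
```

```bash
python3 - <<'E'
from rig import arm
from h import *
x,y=.5722,.0801
for z in [.0365,.036,.0355]:
    arm.move_l([x,y,z],feed=.03); f=arm.current_force()
    print(z,np.round(arm.current_ee_pos(),4),np.round(f,1))
    if f[2]>9: break
arm.grip(.05); print(arm.current_width(),arm.current_force())
arm.move_l([x,y,.16],feed=.2)
# hover over box
arm.move_l([.42,.27,.20],down(-20.1),feed=.25)
c=arm.get_calibration("wrist"); cv2.imwrite("pics/w3.png",arm.snapshot("wrist")[:,:,::-1]); np.save("w3.npy",c,allow_pickle=True)
for n in("scene","top"): cv2.imwrite(f"pics/{n}3.png",arm.snapshot(n)[:,:,::-1])
print(arm.current_t(),arm.current_ee_pos())
a=cv2.imread("pics/scene3.png")[180:290,270:400];b=cv2.imread("pics/top3.png")[170:280,260:390]
cv2.imwrite("pics/z3.png",cv2.resize(cv2.hconcat([a,b]),None,fx=3,fy=3,interpolation=2))
E
```

```text
0.0365 [0.5724 0.0801 0.037 ] [-1.9 -0.5 10.1]
0.049883128043324516 [ 0.71489778 -0.47541459 -1.08346163]
15.6167 [0.42045972 0.2693041  0.19968361]
```

View pics/z3.png

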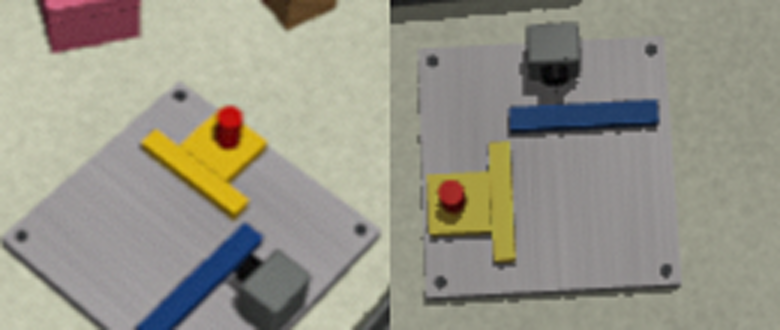

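View pics/w3.png

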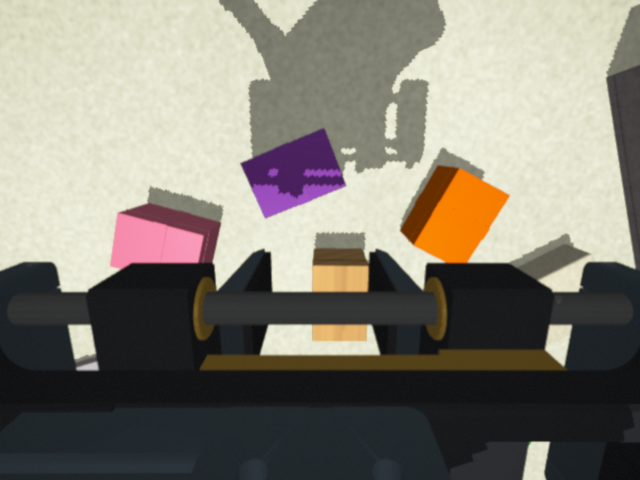

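The head is resting on the ear: 10 N at the bottom, TCP 0.037, and both views show the red head right down on the yellow ear, e.g. top (410,235). The wrist view shows the gift box (340,290) lined up between the fingers, with orange (455,215), purple (295,175) and pink (165,240) well clear. Grasping the box next.

```bash
python3 - <<'E'
from rig import arm
from h import *
arm.grip(.074)
arm.move_l([.5008,.2598,.12],down(-20.1),feed=.2)
f0=arm.current_force()
arm.move_l([.5008,.2598,.021],feed=.12); print(arm.current_force()-f0)
arm.grip(0.0); print(arm.current_width(),arm.current_force())
arm.move_l([.5008,.2598,.13],feed=.12); print(arm.current_width(),arm.current_force())
p=np.array([.58288,.00205]);a=-.0487;R=np.array([[np.cos(a),-np.sin(a)],[np.sin(a),np.cos(a)]])
h=p+R@[.005-.015,.003-.012]
arm.move_l([h[0],h[1],.13],down(-2.79),feed=.15)
arm.move_l([h[0],h[1],.060],feed=.12)
print(arm.current_t(),arm.current_ee_pos(),arm.current_force(),arm.current_width())
for n in("scene","top","wrist"): cv2.imwrite(f"pics/{n}4.png",arm.snapshot(n)[:,:,::-1])
a=cv2.imread("pics/scene4.png")[160:290,260:400];b=cv2.imread("pics/top4.png")[160:290,250:390]
cv2.imwrite("pics/z4.png",cv2.resize(cv2.hconcat([a,b]),None,fx=2.8,fy=2.8,interpolation=2))
E
```

```text
[ 0.96022497 -0.19194949 -0.57876632]
0.05412076957228816 [0.20597306 1.10877582 7.25985135]
0.05404082052191865 [ 0.14047968 -0.63830157 -2.95999072]
22.0917 [ 0.57281405 -0.0064148   0.06047258] [-0.99632458 -0.20756514 -2.39576853] 0.05352672518388253
```

View pics/z4.png

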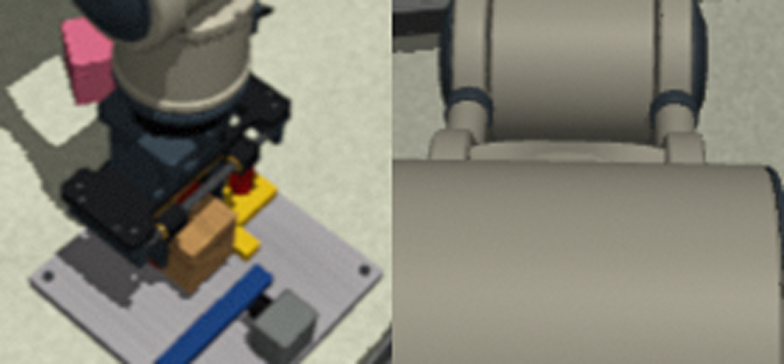

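View pics/wrist4.png

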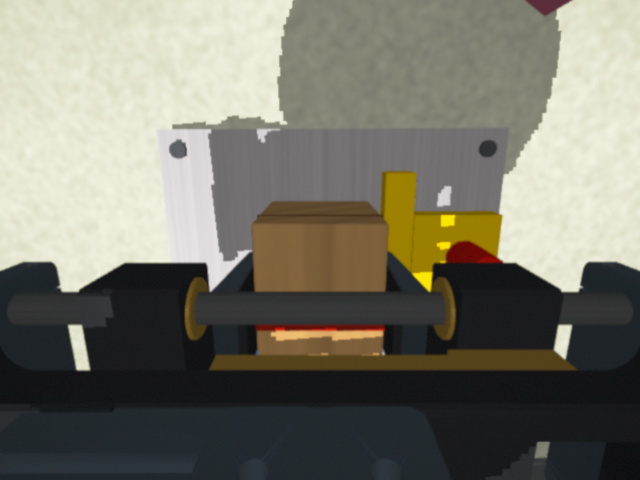

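The box (wrist (320,270)) is held upright and parallel to the stop, which is at (398,230). Lowering and pressing in guarded steps.

```bash
cat >> h.py <<'E'
A=-.0487; RJ=np.array([[np.cos(A),-np.sin(A)],[np.sin(A),np.cos(A)]]); PJ=np.array([.58288,.00205])
def jigpos(x,y): return PJ+RJ@[x,y]
def force(arm,n=4):
    L=[]
    for _ in range(n): L.append(arm.current_force()); arm.sleep(.03)
    f=np.mean(L,0); return np.r_[RJ.T@f[:2],f[2]]
E
python3 - <<'E'
from rig import arm
from h import *
f0=force(arm); np.save("f0.npy",f0); print(f0)
X,Y=-.010,-.009
for z in [.042,.039,.038,.0375,.037,.0365,.036,.0355]:
    h=jigpos(X,Y); arm.move_l([*h,z],feed=.04); f=force(arm)-f0; print("z",z,np.round(f,1),round(arm.current_ee_pos()[2],4))
    if f[2]>2: break
Z=z
while X<.009:
    X+=.001 if X<.002 else .0005
    arm.move_l([*jigpos(X,Y),Z],feed=.03); f=force(arm)-f0; print("x",round(X*1e3,1),np.round(f,1))
    if -f[0]>4: break
print(Z,X,Y,arm.current_t(),arm.current_ee_pos())
E
```

```text
[-0.31403236 -0.03145267 -2.16241701]
z 0.042 [ 0.1 -0.3 -0.6] 0.0422
z 0.039 [ 0.3 -0.2 -0.6] 0.039
z 0.038 [ 0.4  0.3 -0.2] 0.038
z 0.0375 [ 0.1  0.5 -0.5] 0.0375
z 0.037 [-2.3 -0.5  9.2] 0.0374
x -9.0 [-5.7 -0.4 12.5]
0.037 -0.009000000000000001 -0.009 25.025 [ 0.57287428 -0.00646658  0.03745004]
```

```bash
python3 - <<'E'
from rig import arm
from h import *
f0=np.load("f0.npy"); X,Y,Z=-.009,-.009,.0373
arm.move_l([*jigpos(X,Y),Z],feed=.03); print(force(arm)-f0)
b=None
while X<.009:
    X+=.001 if X<.001 else .0005
    arm.move_l([*jigpos(X,Y),Z],feed=.03); f=force(arm)-f0; print("x",round(X*1e3,1),np.round(f,1))
    if f[2]>6: Z+=.0002
    if f[2]<.8: Z-=.0002
    if -f[0]>7: break
print(Z,X,Y,arm.current_t(),arm.current_ee_pos(), RJ.T@(arm.current_ee_pos()[:2]-PJ))
E
```

```text
[-2.33495277 -0.13272839  6.77084629]
x -8.0 [-4.6 -0.4  9.8]
x -7.0 [ 0.2 -0.2  1.9]
x -6.0 [-0.7 -0.6  2.1]
x -5.0 [-0.1  0.1  0.6]
x -4.0 [-3.1  0.1  7. ]
x -3.0 [0.4 0.3 0.3]
x -2.0 [-4.  -0.1  7.6]
x -1.0 [ 0.7 -0.   0.5]
x 0.0 [-3.3 -0.6  7.6]
x 1.0 [ 1.  -0.   0.3]
x 1.5 [-3.8 -0.5  7.5]
x 2.0 [ 0.1 -0.6  1. ]
x 2.5 [-0.4  0.6  1.1]
x 3.0 [0.  0.2 0.1]
x 3.5 [-4.   0.2  7.4]
x 4.0 [ 0.8 -0.1  0.6]
x 4.5 [-3.5 -0.9  7.1]
x 5.0 [ 0.1 -0.2  1.5]
x 5.5 [ 0.1 -0.   1.4]
x 6.0 [-1.4  0.5  1.6]
x 6.5 [-4.9 -0.6  5.4]
x 7.0 [-7.9 -1.   8.5]
0.0377 0.007000000000000003 -0.009 33.8417 [ 0.58838459 -0.00721912  0.03751084] [ 0.00594929 -0.00899016]
```

```bash
python3 - <<'E'
from rig import arm
from h import *
f0=np.load("f0.npy"); X,Y,Z=.0055,-.009,.0375
arm.move_l([*jigpos(X,Y),Z],feed=.03); print(force(arm,2)-f0)
while Y<.011:
    Y+=.002 if Y<.0 else .0007
    arm.move_l([*jigpos(X,Y),Z],feed=.04); f=force(arm,2)-f0; print("y",round(Y*1e3,1),np.round(f,1),np.round((RJ.T@(arm.current_ee_pos()[:2]-PJ))*1e3,1))
    if f[2]>6: Z+=.0002
    if f[2]<.5: Z-=.0001
    if -f[1]>8: break
print(Z,X,Y,arm.current_t(),arm.current_ee_pos())
E
```

```text
[ 0.52145636  0.61842963 -0.40114374]
y -7.0 [-0.1  0.4 -0.6] [ 5.6 -6.9]
y -5.0 [0.5 1.3 0.9] [ 5.6 -4.9]
y -3.0 [0.7 1.8 1.8] [ 5.6 -2.9]
y -1.0 [0.1 1.9 3. ] [ 5.5 -0.9]
y 1.0 [0.1 1.1 3.5] [5.6 1.1]
y 1.7 [ 0.8 -0.8  4. ] [5.6 1.7]
y 2.4 [ 0.2 -3.6  4.8] [5.6 2.2]
y 3.1 [-0.  -4.8  5.8] [5.6 2.9]
y 3.8 [-0.2 -5.3  5.7] [5.6 3.7]
y 4.5 [ 0.5 -5.1  5.7] [5.5 4.4]
y 5.2 [-0.4 -4.8  5.8] [5.5 5.1]
y 5.9 [ 0.4 -6.4  6. ] [5.5 5.6]
y 6.6 [  0.4 -10.7   6. ] [5.6 5.9]
0.037399999999999996 0.0055 0.006600000000000002 38.275 [0.58876132 0.0076964  0.03746706]
```

The stop was touched at y≈2 mm and slid through its ~3.5 mm of play. It then went hard at 5.6 mm, so the pin is locking it. Now pressing x.

```bash
python3 - <<'E'
from rig import arm
from h import *
f0=np.load("f0.npy"); X,Y,Z=.0055,.0066,.0376
while X<.010:
    X+=.0005
    arm.move_l([*jigpos(X,Y),Z],feed=.03); f=force(arm,2)-f0; print("x",round(X*1e3,1),np.round(f,1),np.round((RJ.T@(arm.current_ee_pos()[:2]-PJ))*1e3,2))
    if f[2]>7: Z+=.0001
    if f[2]<.5: Z-=.0001
    if -f[0]>16: break
print(Z,X,Y,arm.current_t(),arm.current_ee_pos(),arm.current_width())
arm.sleep(.3); print(force(arm)-f0)
for n in("scene","top","wrist"): cv2.imwrite(f"pics/{n}5.png",arm.snapshot(n)[:,:,::-1])
a=cv2.imread("pics/scene5.png")[160:290,270:400]
cv2.imwrite("pics/z5.png",cv2.resize(a,None,fx=4.5,fy=4.5,interpolation=2))
E
```

```text
x 6.0 [ -2.1 -10.7   4.7] [5.62 5.89]
x 6.5 [ -4.1 -11.    8. ] [5.6 5.9]
x 7.0 [ -7.  -11.3   9.5] [5.63 5.91]
x 7.5 [ -7.9 -11.   10.6] [5.71 5.9 ]
x 8.0 [-10.1 -11.4  11. ] [5.88 5.93]
x 8.5 [-11.4 -11.1  11.9] [5.97 5.95]
x 9.0 [-14.2 -11.5  12.7] [6.01 5.94]
x 9.5 [-16.2 -11.6  14.3] [6.04 5.92]
0.03830000000000002 0.009500000000000003 0.0066 40.8083 [0.58920233 0.00766494 0.03766981] 0.053909638550878505
[-15.60273851 -11.24645025  14.60272152]
```

View pics/z5.png

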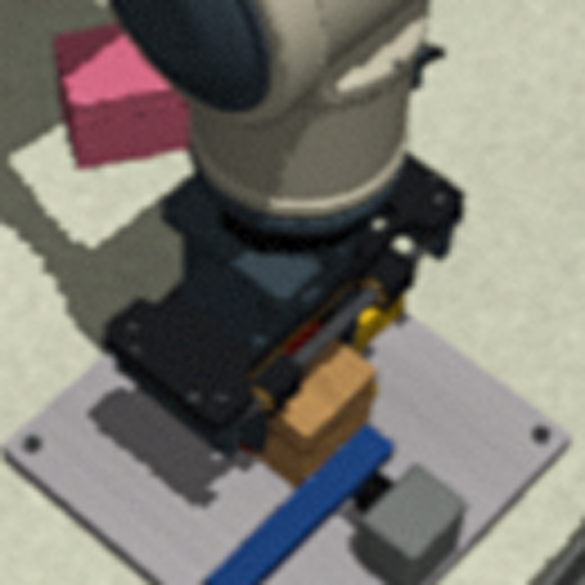

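View pics/wrist5.png

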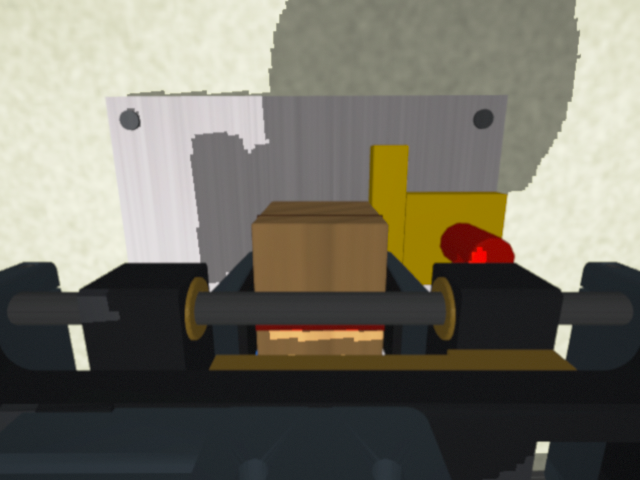

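Box seated at (320,270) by the stop in the wrist view. In the scene crop its end meets the fence at (380,440). The downward load of 14.6 N is more than needed and friction on the plate takes some of the x push. I'll relieve it and recheck.

```bash
python3 - <<'E'
from rig import arm
from h import *
f0=np.load("f0.npy"); X,Y,Z=.0095,.0066,.0383
def go():
    arm.move_l([*jigpos(X,Y),Z],feed=.03); f=force(arm,2)-f0
    e=arm.current_ee_pos(); print(np.round([X*1e3,Y*1e3,Z*1e3],1),np.round(f,1),np.round((RJ.T@(e[:2]-PJ))*1e3,2),round(e[2]*1e3,2),np.round(np.degrees(arm.current_tool_rot()[:2,2]),2)); return f
for k in range(8):
    f=go()
    if f[2]<7: break
    Z+=.0003
for k in range(6):
    if -f[0]>17: break
    X+=.0005; f=go()
print(arm.current_t(),X,Y,Z,arm.current_torque())
E
```

```text
[ 9.5  6.6 38.3] [-15.1 -11.8  12.7] [6.04 5.94] 37.68 [-0.37 -0.04]
[ 9.5  6.6 38.6] [-12.9 -11.5   7.4] [6.08 5.91] 37.73 [-0.38 -0.04]
[ 9.5  6.6 38.9] [-11.2 -12.2   2.3] [6.08 5.93] 37.77 [-0.39 -0.04]
[10.   6.6 38.9] [-14.6 -11.4   4.9] [6.08 5.95] 37.76 [-0.44 -0.04]
[10.5  6.6 38.9] [-17.8 -11.3   8.9] [6.1  5.94] 37.8 [-0.49 -0.04]
42.975 0.0105 0.0066 0.038900000000000004 [-2.15001903  3.04653309  0.49416472]
```

```bash
python3 - <<'E'
from rig import arm
from h import *
from scipy.spatial.transform import Rotation as Ro
f0=np.load("f0.npy"); X,Y,Z=.0105,.0066,.0389
ax=np.r_[RJ@[0,1.],0]
def go(t):
    O=Ro.from_rotvec(ax*np.radians(-t)).as_matrix()@down(-2.79)
    arm.move_l([*jigpos(X,Y),Z],O,feed=.03); arm.sleep(.1); f=force(arm,2)-f0
    e=arm.current_ee_pos(); r=arm.current_tool_rot(); print(t,np.round([X*1e3,Z*1e3],1),np.round(f,1),np.round((RJ.T@(e[:2]-PJ))*1e3,2),round(e[2]*1e3,2),np.round(np.degrees(r[:2,2]),2),"yaw",round(np.degrees(np.arctan2(-r[0,1],r[1,1])),2)); return f
go(0)
f=go(.2); f=go(.4)
print(arm.current_t(),arm.current_width())
E
```

```text
0 [10.5 38.9] [-17.7 -11.5   8.8] [6.14 5.93] 37.79 [-0.48 -0.03] yaw -2.74
0.2 [10.5 38.9] [-15.9 -12.3   7.5] [6.19 5.96] 37.74 [-0.28 -0.04] yaw -2.75
0.4 [10.5 38.9] [-14.7 -11.6   6.9] [6.32 5.95] 37.7 [-0.07 -0.05] yaw -2.76
44.225 0.05407587897245848
```

```bash
python3 - <<'E'
from rig import arm
from h import *
from scipy.spatial.transform import Rotation as Ro
f0=np.load("f0.npy"); X,Y,Z=.0105,.0066,.0389
ax=np.r_[RJ@[0,1.],0]
O=Ro.from_rotvec(ax*np.radians(-.5)).as_matrix()@down(-2.79)
for X in (.0110,.0115,.012):
    arm.move_l([*jigpos(X,Y),Z],O,feed=.03); arm.sleep(.15); f=force(arm,2)-f0
    e=arm.current_ee_pos(); r=arm.current_tool_rot(); print(X,np.round(f,1),np.round((RJ.T@(e[:2]-PJ))*1e3,2),round(e[2]*1e3,2),np.round(np.degrees(r[:2,2]),2))
    if -f[0]>18: break
arm.sleep(1); print(force(arm)-f0,RJ.T@(arm.current_ee_pos()[:2]-PJ),arm.current_width())
for n in("scene","top","wrist"): cv2.imwrite(f"pics/{n}6.png",arm.snapshot(n)[:,:,::-1])
a=cv2.resize(cv2.imread("pics/scene6.png")[190:280,300:390],None,fx=4.4,fy=4.4,interpolation=2)
b=cv2.resize(cv2.imread("pics/wrist6.png")[130:290,240:520],None,fx=1.4,fy=1.4,interpolation=2)
b=cv2.copyMakeBorder(b,0,396-b.shape[0],0,0,0)
cv2.imwrite("pics/z6.png",cv2.hconcat([a,b])); print(arm.current_t())
E
```

```text
0.011 [-17.3 -12.    8.8] [6.36 5.94] 37.71 [-0.02 -0.05]
0.0115 [-20.4 -12.1  11.7] [6.38 5.95] 37.73 [-0.06 -0.05]
[-20.2957634  -12.60383796  11.23963972] [0.00634263 0.0059477 ] 0.053894929670094925
46.4417
```

View pics/z6.png

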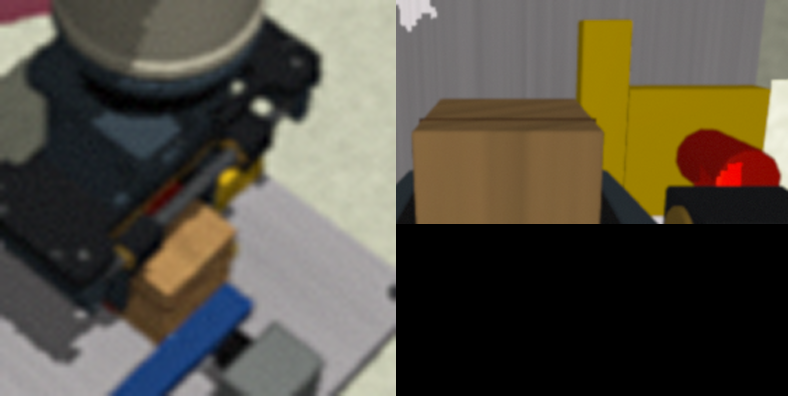

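View pics/scene6.png

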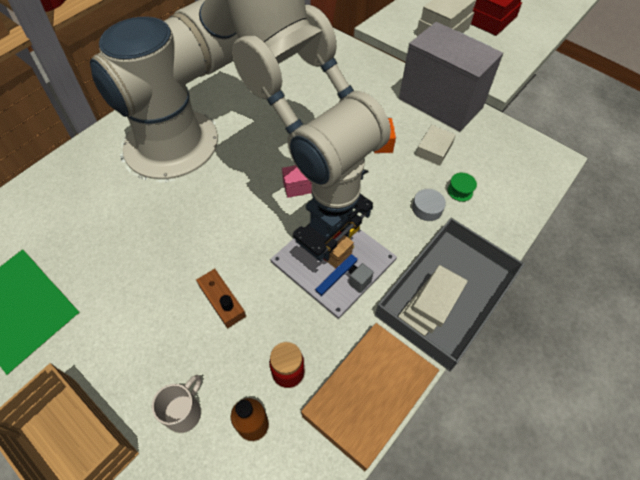

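The box's end meets the fence at crop (230,300), its side sits along the stop, and the pin head is down on the ear. The bystanders haven't moved, and the forces held steady for 1 s. Handing in.

```bash
python3 - <<'E'
from rig import arm
print(arm.current_t()); print(arm.sign_off())
E
```

```text
46.4417
the job is handed in; nothing more can be done
None
```

I moved the red-headed pin from its stand into the stop's hole, then pressed the red-banded gift box into the corner. The job was handed in at 46.4 s with the box still held there.

- **Pin:** it went in with almost no resistance. I pushed until its head bore on the ear at about 10 N, with the gripper within 1 mm of the height calculated for fully in. When the box pushed the stop, it slid about 3.5 mm (its play) and then went hard, so it is locked.
- **Box:** over the last second it pushed steadily at about 20 N towards the fence, 12.6 N towards the stop and 11 N down on the plate. The gripper was within 0.1° of vertical and squared to the jig.
- **Less certain:** friction carries part of each push, so the true bearing on each face is lower than those readings. At worst it is about 5 N on the fence. I judged contact from how sharply the force rose with almost no movement, not by measuring it directly. In the pictures I could not see the stop-side contact or the box's lower edges clearly, because the gripper hid them.
- **Other goods:** nothing else appears to have moved in the final scene picture. The purple block was hidden behind the arm.

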